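# Sift the castor balls out of the tipping shaker

## Robot

A 7-joint arm with a two-finger parallel gripper is mounted at the origin on the work surface. World frame = base frame: x ahead of the robot, y to its left, z up, the work surface at z = 0. Lengths are in m, angles in degrees, forces in N, time in s.
With the tool pointing down it reaches from about 0.4 to 0.85 m from the base axis. Payload 4.4 kg.
Tool frame: the origin (TCP) lies midway between the tips of the shut fingers; the grasp point (between the pads) lies 19 mm behind it; z points along the fingers, y is the line along which they close (so a half turn about z gives the same grasp; the last joint's range is limited). The gripper opens to 94 mm and grips with 3 to 60 N. Pads are 16 mm wide; open, the fingers measure 119 mm over their backs; the gripper's body (75 mm by 177 mm) begins 78 mm behind the grasp point.
Start: joints at [-3.77, 36.005, 2.206, 86.941, -1.547, 57.084, -1.146], TCP at [0.65, 0, 0.205] pointing down, gripper open.
Joint ranges: [-175.42, 175.42], [-21.48, 121.26], [-71.46, 75.88], [10.55, 141.38], [-63.04, 243.04], [13.31, 113.54], [-168.57, 168.57]. Speed limits (degrees/s): [147.25, 147.25, 180, 180, 180, 180, 180].

## Interface

Orientations are given as [roll, pitch, yaw] about the fixed x, y, z axes, in that order (R = Rz(yaw) Ry(pitch) Rx(roll)).
In Python, from workcell import arm gives the robot as it stands.
- The arm moves only by the tool carry_out, never from a script. Its arguments are lists of equal length, an entry for each row: "slide": the shift along the tool's x, y, z each as a share of 0.1 m, from -1 to 1, a list of three; "twist": the turn about the tool's z as a share of pi/4 rad, from -1 to 1; "hand": the gripper command: -1 is fully open, 1 is shut, values between are in proportion. A call has 1 to 12 rows; each row is the pose to reach, as a shift and turn from the pose commanded when the call began, along the tool's axes at that moment; what a row does not reach only later rows make up. A row lasts 1/12 s, in which the tool goes at most 41.7 mm and 7.16 degrees, less where a joint would pass 70% of its speed; a pose out of reach is approached as far as the arm can. A call with a number of a shift or a turn outside -1 to 1 is refused whole. A call with a gripper value outside its range is refused whole. The fingers move at their own pace and stop on an object; "squeeze" is the grip in N (left out, the last holds). Time passes only in rows, so rows that repeat a pose let the fingers close. It gives the time, the measured TCP pose, the force, the opening and the grip force at its end, in the units of the state.
- arm.get_state(): the state, without advancing time (a new reading comes with each control period).
- arm.camera(name): name is "scene" or "side" or "wrist"; returns a dict with "img" (384x512x3 uint8, red, green, blue), "intrinsics" (3x3 intrinsics, pixels), "R" (3x3) and "t" (3): a world point X has camera coordinates R X + t; the wrist camera has in their place "hand_eye" (4x4, takes a point from camera to tool coordinates, whose origin is the TCP and whose axes are the flange's). Camera axes: x right, y down, z forward; pixel columns grow to the right and rows downward; lengths in m; the calibration is good to about 2 mm. A picture is of the moment at which its call begins: read the wrist's pose just before it. There is no depth.
- arm.finish_job(): hands the job in; it is judged then, once.
The state is a dict: "time": time; "joints": joint angles; "qd": joint speeds; "joint_efforts": joint torques, N m; "tool_pos": TCP position; "ee_rot": TCP orientation; "contact_force": force on the tool from outside, world axes, zero at the start; "torque": the same for the moment, N m; "opening": opening from 0.0 (shut) to 1.0 (fully open); "gripper_force": force on a finger pad.
Only numpy, scipy, OpenCV 4.12 (cv2) and the standard library are available. Lean on these libraries where they do the work, as an engineer would, in place of code of your own. Each camera call takes 0.05 s, during which the arm holds its last target. There are 200 camera calls.

## Task

Two small steel castor balls have got mixed with a larger wooden bead in the green tipping shaker. First, with the shaker upright, turn its cap so that the medium hole (the one on the yellow-painted third of the cap) sits squarely over the side with the white mark, the side next to the catch tray; then tip the shaker all the way over with its red side handle so that both steel balls roll out into the catch tray. The wooden bead must stay inside the shaker, and the shaker may be left tipped.

Things in the scene. Friction and masses are not known exactly. Their poses are not given: they have to be found in the camera images.
- dispenser: Fixed stand: wooden board 315x240x16 mm, two green posts at y=+-100 mm, and under and ahead of the shaker an aluminium catch tray (inside x -50..190, y -67..67 mm, floor 20 mm up, walls to 50, far wall to 66). Origin on the bench between the posts, z up, x towards the tray's far end. The posts carry the shaker, a green box 128x102x85 mm with three bays, pivoting on the level y axis at x=0, z=160 mm.
- cap_grip (a point): Gripping point of the cap's black bar grip: on the cap's axis, 24 mm above the cap. Cap: disc 174 mm across on top of the shaker, upper face 210 mm above the bench, turning about the stand's vertical axis. Bar: 48 mm long, 13 thick, 36 high, top at 246 mm. The point's x axis runs along the bar and points at the medium hole, z up.
- cap (a joint): Cap angle, rad, anticlockwise from above; 0: bar along the stand's x, medium hole (94 mm long, 21 clear, yellow third: passes balls, holds the bead) over the pouring wall, the shaker's +x wall with a white mark; +2.09: coarse hole (32 clear, red third: lets all out); -2.09: fine hole (8 clear, blue third: lets none out). Starts 0.75 to 1.4. Stiff (0.06 N m), stays where left.
- handle (a point): Middle of the red handle rod (14 mm diameter, 76 mm long, along the stand's y) where to take it: at y=155 mm in the stand's frame, 42 mm outside its steel arm, 100 mm from the pivot axis. At shaker angle a its place in the stand's frame is x=0.100*sin(a-0.908), z=0.160+0.100*cos(a-0.908) m; so it starts at x=-79, z=222 mm and swings over the top towards the tray. Fixed to the shaker.
- hopper (a joint): Angle of the shaker box, rad: 0 upright (stop), growing as its top goes over towards the tray, 2.0 fully tipped (stop). Stays where it is left; takes about 4 N at the red handle. The balls roll out only near the end, so tip it to the stop.
- ball_a: Steel ball of 14 mm diameter, origin at its centre; in one of the shaker's three bays at the start.
- ball_b: Another such steel ball, origin at its centre.
- bead: Dark wooden bead (ball) of 28 mm diameter, origin at its centre; in one of the shaker's bays at the start; it must stay in the shaker.

How it is judged:
By the outcome, as a careful person would: the job done as asked, in the order asked, and still so for the second after the job is handed in, with the robot touching nothing.
It also fails if it takes over 51 s, if anything falls off the work surface, if the arm or the gripper's body presses on something with over 40 N, if the wrist force passes 120 N, or if a joint passes its speed limit or range.

## Working session

There is one attempt and no reset: what is moved stays moved. The work goes in short steps, Python scripts to look and compute and a tool call to move; the robot and the scene stay as the last step left them, time stands still between calls to the robot, and variables do not carry over. Pictures are saved under pics/ and viewed, at most 10 in all, crops included, and the job is handed in when it is done.

Besides the shell and the picture viewer there is one more tool, called after "Request:" as name(argument=value, ...), one argument or row to a line, values as JSON. carry_out: Moves the arm, as the interface text tells. Shift numbers are shares of 0.1 m and turn numbers shares of pi/4 rad, none past 1 either way. Its arguments: {"type":"object","properties":{"slide":{"type":"array"},"twist":{"type":"array"},"hand":{"type":"array"},"squeeze":{"type":"number"}},"required":["slide","twist","hand"]}

```bash
mkdir -p pics; cat > h.py <<'E'
import numpy as np, cv2
from workcell import arm
def save(n,im): cv2.imwrite('pics/'+n,im[:,:,::-1])
def ray(c,uv):
    d=np.linalg.inv(c['intrinsics'])@np.array([uv[0],uv[1],1.]); R=np.array(c['R']); return -R.T@np.array(c['t']), R.T@d
def onz(c,uv,z):
    o,d=ray(c,uv); return o+d*(z-o[2])/d[2]
def proj(c,X):
    p=np.array(c['intrinsics'])@(np.array(c['R'])@np.array(X)+np.array(c['t'])); return p[:2]/p[2]
E
python3 - <<'E'
from h import *
import pickle
a=arm.camera('scene');b=arm.camera('side')
pickle.dump((a,b),open('c.pkl','wb'))
s=arm.get_state();print(s['time'],s['tool_pos'],s['ee_rot'],s['opening'])
save('1.png',cv2.resize(a['img'],(800,600)));save('2.png',cv2.resize(b['img'],(800,600)))
E
```

```text
0.1 [6.49437396e-01 3.24692101e-05 2.04682201e-01] [-1.79907222e+02  1.69596654e-03  9.00019288e+01] 1.001703188795222
```

View pics/1.png

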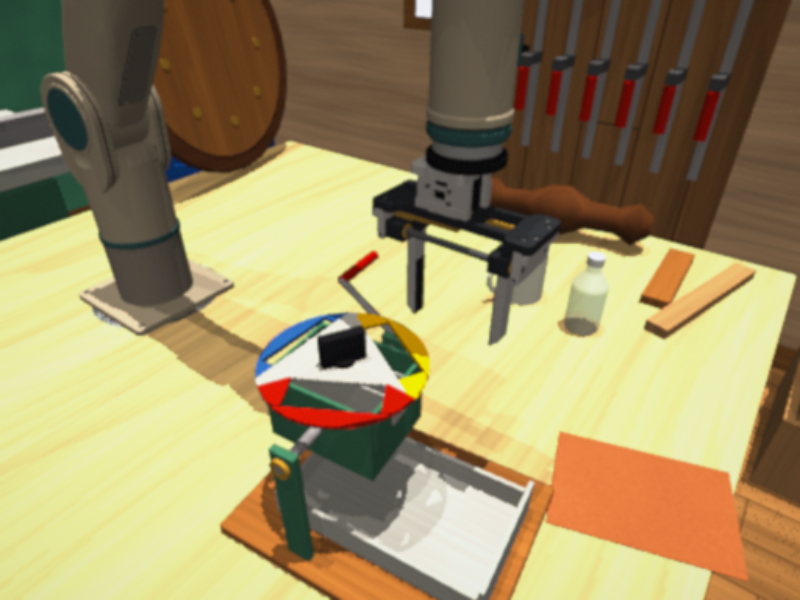

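View pics/2.png

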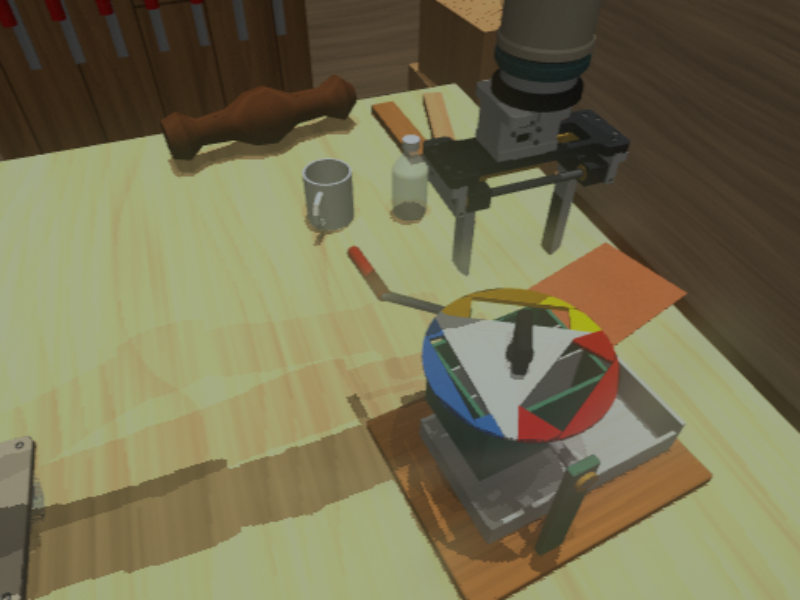

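```bash
cat > m.py <<'E'
from h import *
from scipy.optimize import least_squares
def tri(cs,uvs):
    A=[];B=[]
    for c,uv in zip(cs,uvs):
        o,d=ray(c,uv); d/=np.linalg.norm(d); P=np.eye(3)-np.outer(d,d); A.append(P);B.append(P@o)
    return np.linalg.solve(sum(A),sum(B))
def col(im):
    hsv=cv2.cvtColor(im,cv2.COLOR_RGB2HSV); h,s,v=[hsv[...,i].astype(int) for i in range(3)]
    k=(s>170)&(v>60)
    return {'r':k&((h<6)|(h>174)),'y':k&(h>20)&(h<31),'b':(s>110)&(v>60)&(h>100)&(h<125)}
def blob(m,near):
    n,l,st,ce=cv2.connectedComponentsWithStats(m.astype(np.uint8))
    i=min([i for i in range(1,n) if st[i,4]>15],key=lambda i:np.hypot(*(ce[i]-near))); return ce[i],st[i,4],l==i
def capcol(c,ctr,near_r=(78,80,82,84)):
    m=col(c['img']);out={}
    for k in m:
        t=[]
        for a in np.arange(0,360,2):
            h=0
            for r in near_r:
                u,v=proj(c,[ctr[0]+r/1e3*np.cos(np.radians(a)),ctr[1]+r/1e3*np.sin(np.radians(a)),.21]).round().astype(int)
                if 0<=u<512 and 0<=v<384: h+=m[k][v,u]
            if h>=2:t.append(a)
        out[k]=t
    return out
def circ(c,box):
    m=col(c['img']); mm=(m['r']|m['y']|m['b']).astype(np.uint8)
    z=np.zeros_like(mm); x0,y0,x1,y1=box; z[y0:y1,x0:x1]=mm[y0:y1,x0:x1]
    z=cv2.morphologyEx(z,cv2.MORPH_OPEN,np.ones((2,2),np.uint8))
    p=np.argwhere(z)[:,::-1].astype(np.int32); hu=cv2.convexHull(p)[:,0]
    X=np.array([onz(c,q,.21)[:2] for q in hu])
    f=least_squares(lambda q:np.hypot(*(X-q[:2]).T)-.087,X.mean(0),loss='soft_l1',f_scale=.002)
    return f.x,np.abs(f.fun).mean()
E
python3 - <<'E'
from m import *
import pickle
a,b=pickle.load(open('c.pkl','rb'))
for c,box,n in((a,(160,195,280,278),'s'),(b,(265,180,400,286),'side')):
    print(circ(c,box))
ra=blob(col(a['img'])['r'],(230,170));rb=blob(col(b['img'])['r'],(230,168));print(ra[:2],rb[:2])
H=tri((a,b),(ra[0],rb[0]));print('handle',H)
ctr=(circ(a,(160,195,280,278))[0]+circ(b,(265,180,400,286))[0])/2
for c in(a,b):
    o=capcol(c,ctr); 
    for k in o: print(k,o[k])
d=H[:2]-ctr;print(ctr,np.hypot(*d),'stand yaw',np.degrees(np.arctan2(d[1],d[0])-np.arctan2(155,-79)))
def dk(c,near):
    m=(c['img'].max(2)<45).astype(np.uint8);return blob(m,near)[:2]
da,db=dk(a,(219,222)),dk(b,(333,221));print(da,db,tri((a,b),(da[0],db[0])))
# board corners z=.016
for uv in((552,487),(222,527)): print(onz(a,np.array(uv)*.64,.016))
for uv in((710,475),(368,425)): print(onz(b,np.array(uv)*.64,.016))
E
```

```text
(array([ 0.6024222 , -0.12920227]), np.float64(0.0008610977959304674))
(array([ 0.59481595, -0.12990072]), np.float64(0.0016867807437710098))
(array([230.11764706, 169.70588235]), np.int32(102)) (array([341.64596273, 273.09937888]), np.int32(322))
handle [ 0.58278894 -0.15932454  0.27603373]
r [np.int64(0), np.int64(240), np.int64(242), np.int64(244), np.int64(246), np.int64(248), np.int64(250), np.int64(252), np.int64(254), np.int64(256), np.int64(258), np.int64(260), np.int64(262), np.int64(264), np.int64(266), np.int64(268), np.int64(270), np.int64(272), np.int64(274), np.int64(276), np.int64(278), np.int64(280), np.int64(282), np.int64(284), np.int64(286), np.int64(288), np.int64(290), np.int64(292), np.int64(294), np.int64(296), np.int64(298), np.int64(300), np.int64(302), np.int64(304), np.int64(306), np.int64(308), np.int64(310), np.int64(312), np.int64(314), np.int64(316), np.int64(318), np.int64(320), np.int64(322), np.int64(324), np.int64(326), np.int64(328), np.int64(330), np.int64(332), np.int64(334), np.int64(336), np.int64(338), np.int64(340), np.int64(342), np.int64(34
[... 2976 characters left out ...]
np.int64(180), np.int64(182), np.int64(184), np.int64(186), np.int64(188), np.int64(190), np.int64(192), np.int64(194), np.int64(196), np.int64(198), np.int64(200), np.int64(202), np.int64(204), np.int64(206), np.int64(208), np.int64(214), np.int64(216), np.int64(218), np.int64(220), np.int64(222), np.int64(224), np.int64(226)]
[ 0.59861908 -0.1295515 ] 0.033719838802398004 stand yaw -235.00621416373133
(array([218.58553792, 222.62081129]), np.int32(567)) (array([359.04178929,  95.52736904]), np.int32(1699)) [ 0.63511865 -0.1309737   0.33511876]
[0.79183087 0.01454097 0.016     ]
[ 0.51735507 -0.25649163  0.016     ]
[ 0.81539272 -0.21976935  0.016     ]
[ 0.48000193 -0.02886554  0.016     ]
```

```bash
python3 - <<'E'
from m import *
import pickle
a,b=pickle.load(open('c.pkl','rb'))
print(tri((a,b),(np.array([230.1,169.7]),np.array([362,266])*.64)))
print(onz(a,(218.6,222.6),.228),onz(b,np.array([520,346])*.64,.228))
save('3.png',np.hstack([cv2.resize(b['img'][140:220,200:270],None,fx=5.5,fy=5.5),cv2.resize(b['img'][180:260,300:370],None,fx=5.5,fy=5.5)]))
E
```

```text
[0.49684902 0.02153136 0.21932904]
[ 0.59811566 -0.12753422  0.228     ] [ 0.5909613  -0.13143921  0.228     ]
```

Request:
carry_out(
  slide=[
    [-0.4,-0.15,-0.4],
    [-0.8,-0.3,-0.8],
    [-1,-0.5,-0.9],
    [-1,-0.5,-0.9],
    [-1,-0.5,-0.9],
    [-1,-0.5,-0.9],
  ],
  twist=[0.1,0.26,0.42,0.58,0.64,0.64],
  hand=[-1,-1,-1,-1,-1,-1],
  squeeze=40,
)

```text
time: 0.6
tool_pos: [0.5997, -0.1016, 0.2964]
ee_rot: [179.9, -0.0, 61.0]
contact_force: [-0.0, 1.3, -0.3]
opening: 0.998
gripper_force: 0.0
```

```bash
python3 - <<'E'
from m import *
import pickle
s=arm.get_state();w=arm.camera('wrist');pickle.dump((s,w),open('w.pkl','wb'))
print(s['time'],s['tool_pos'],s['ee_rot'],w['hand_eye'],w['intrinsics'])
save('4.png',w['img'])
E
```

```text
0.6 [ 0.59966651 -0.10158629  0.29642055] [ 1.79913079e+02 -4.78567241e-03  6.09690659e+01] [[-6.70996000e-04 -9.69585957e-01 -2.44750123e-01  7.02679551e-02]
 [ 9.99999771e-01 -6.73092560e-04 -7.50755578e-05  5.68166454e-04]
 [-9.19472804e-05 -2.44750117e-01  9.69586186e-01 -1.78633978e-01]
 [ 0.00000000e+00  0.00000000e+00  0.00000000e+00  1.00000000e+00]] [[342.63399073   0.         254.09716181]
 [  0.         342.63399073 190.91894668]
 [  0.           0.           1.        ]]
```

View pics/4.png

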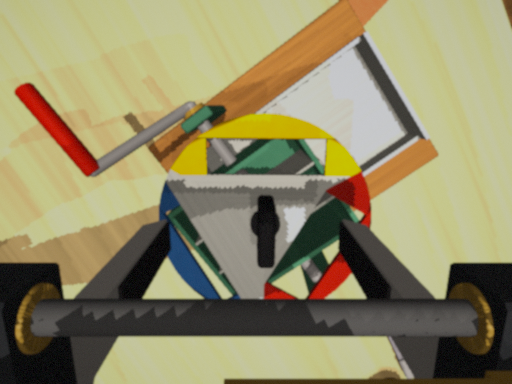

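View pics/3.png

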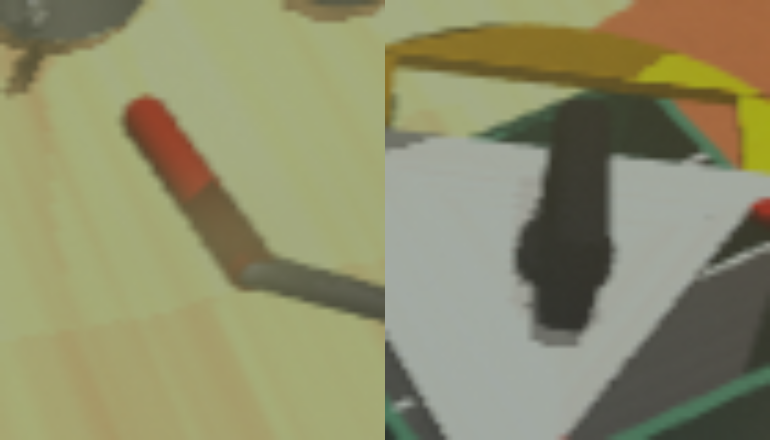

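```bash
cat >> h.py <<'E'
from scipy.spatial.transform import Rotation as Ro
def wcam(s,w):
    T=np.eye(4);T[:3,:3]=Ro.from_euler('xyz',s['ee_rot'],degrees=True).as_matrix();T[:3,3]=s['tool_pos']
    M=np.linalg.inv(T@np.array(w['hand_eye'])); return dict(img=w['img'],intrinsics=w['intrinsics'],R=M[:3,:3],t=M[:3,3])
E
python3 - <<'E'
from m import *
import pickle
s,w=pickle.load(open('w.pkl','rb'));c=wcam(s,w)
def ln(n,p,q,z):
    P,Q=onz(c,p,z),onz(c,q,z);print(n,P.round(4),Q.round(4),'ang',np.degrees(np.arctan2(*(Q-P)[1::-1])).round(1))
ln('yellow outer edge',(207,139),(325,139),.21)
ln('white edge',(170,177),(340,177),.21)
ln('bar',(265,199),(265.5,263),.246)
ln('board',(155,150),(350,2),.016)
ln('handle axis',(24,90),(93,168),.222)
ln('tray far out',(365,36),(427,140),.066)
print('circ',circ(c,(155,105,380,300)))
# red handle fit
m=col(w['img'])['r'];ce,ar,mk=blob(m,(60,130));p=np.argwhere(mk)[:,::-1].astype(np.float32)
print('rod',ce,ar,onz(c,ce,.222))
v=cv2.fitLine(p,cv2.DIST_L2,0,.01,.01).ravel();ln('rodfit',v[2:]-40*v[:2],v[2:]+40*v[:2],.222)
o=capcol(c,circ(c,(155,105,380,300))[0])
print(*[(k,[int(x) for x in o[k]][:1],[int(x) for x in o[k]][-1:]) for k in o])
E
```

```text
yellow outer edge [ 0.5903 -0.0454  0.21  ] [ 0.6695 -0.0895  0.21  ] ang -29.1
white edge [ 0.5494 -0.0568  0.21  ] [ 0.6667 -0.1221  0.21  ] ang -29.1
bar [ 0.6101 -0.0997  0.246 ] [ 0.5872 -0.1424  0.246 ] ang -118.2
board [ 0.4898 -0.0279  0.016 ] [0.795  0.0082 0.016 ] ang 6.7
handle axis [0.4968 0.0474 0.222 ] [ 0.5066 -0.0222  0.222 ] ang -82.0
tray far out [ 0.7774 -0.0361  0.066 ] [ 0.7942 -0.1762  0.066 ] ang -83.2
circ (array([ 0.59689674, -0.12626496]), np.float64(0.003105283152779427))
rod [ 56.50212993 127.97603834] 1878 [0.5007061  0.01482922 0.222     ]
rodfit [0.4975 0.041  0.222 ] [ 0.504  -0.0125  0.222 ] ang -83.1
('r', [270], [358]) ('y', [2], [120]) ('b', [132], [208])
```

Request:
carry_out(
  slide=[
    [-0.24,0.1,0.2],
    [-0.24,0.1,0.5],
    [-0.24,0.1,0.78],
    [-0.24,0.1,0.78],
    [-0.24,0.1,0.78],
    [-0.24,0.1,0.78],
    [-0.24,0.1,0.78],
    [-0.24,0.1,0.78],
    [-0.24,0.1,0.78],
    [-0.24,0.1,0.78],
  ],
  twist=[0,0,0,0,0,0,0,0,0,0],
  hand=[-1,-1,-1,1,1,1,1,1,1,1],
  squeeze=40,
)

```text
time: 1.48
tool_pos: [0.5977, -0.1258, 0.2184]
ee_rot: [179.9, -0.0, 61.2]
contact_force: [0.8, -0.6, 0.2]
opening: 0.539
gripper_force: 0.0
```

Request:
carry_out(
  slide=[
    [0,0,0],
    [0,0,0],
    [0,0,0],
    [0,0,0],
    [0,0,0],
    [0,0,0],
  ],
  twist=[0,0,0,0,0,0],
  hand=[1,1,1,1,1,1],
)

```text
time: 1.98
tool_pos: [0.5965, -0.1254, 0.2174]
ee_rot: [-179.9, 0.0, 61.2]
contact_force: [-1.0, 0.2, -0.5]
opening: 0.138
gripper_force: 40.0
```

Request:
carry_out(
  slide=[
    [0,0,0],
    [0,0,0],
    [0,0,0],
    [0,0,0],
    [0,0,0],
  ],
  twist=[0.08,0.2,0.35,0.5,0.5],
  hand=[1,1,1,1,1],
)

```text
time: 2.4
tool_pos: [0.5966, -0.1255, 0.2174]
ee_rot: [-179.9, 0.1, 38.5]
contact_force: [-2.0, 1.2, 1.4]
opening: 0.137
gripper_force: 40.0
```

Request:
carry_out(
  slide=[
    [0,0,0],
    [0,0,0],
    [0,0,0],
    [0,0,0],
    [0,0,0],
    [0,0,0],
    [0,0,0],
  ],
  twist=[0.12,0.27,0.42,0.56,0.66,0.7,0.7],
  hand=[1,1,1,1,1,1,1],
)

```text
time: 2.98
tool_pos: [0.5966, -0.1255, 0.2174]
ee_rot: [-180.0, 0.1, 7.3]
contact_force: [-2.4, 1.1, 2.5]
opening: 0.139
gripper_force: 40.0
```

Request:
carry_out(
  slide=[
    [0,0,0],
    [0,0,0],
    [0,0,0],
    [0,0,-0.2],
    [0,0,-0.5],
    [0,0,-0.8],
    [0,0,-0.8],
    [0,0,-0.8],
  ],
  twist=[0,0,0,0,0,0,0,0],
  hand=[-1,-1,-1,-1,-1,-1,-1,-1],
)

```text
time: 3.65
tool_pos: [0.5984, -0.1265, 0.2992]
ee_rot: [179.9, -0.2, 7.2]
contact_force: [-0.1, 1.0, -0.7]
opening: 0.665
gripper_force: 0.0
```

```bash
python3 - <<'E'
from m import *
import pickle
s=arm.get_state();w=arm.camera('wrist');pickle.dump((s,w),open('w2.pkl','wb'))
print(s['time'],s['tool_pos'],s['ee_rot'])
save('5.png',cv2.resize(w['img'],(800,600)))
E
```

```text
3.65 [ 0.59843427 -0.12645608  0.29923949] [179.92460135  -0.23941784   7.2420167 ]
```

View pics/5.png

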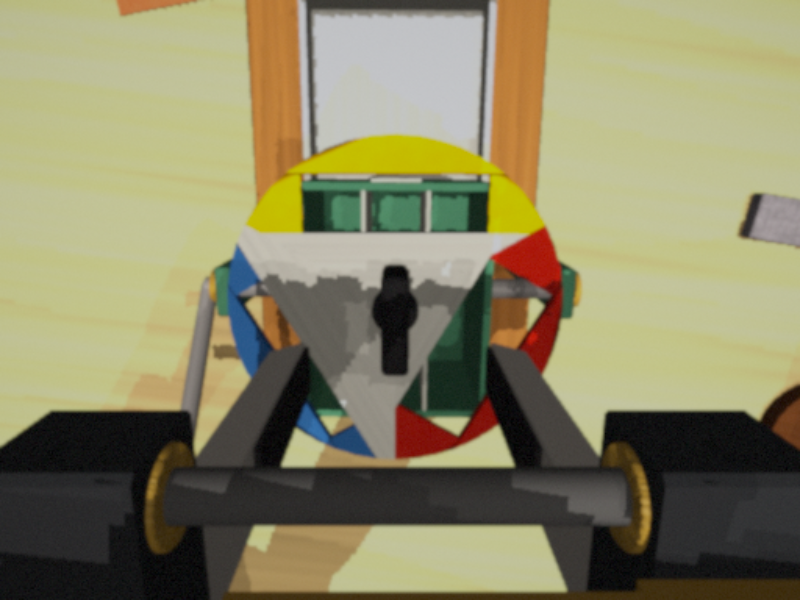

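Request:
carry_out(
  slide=[
    [-0.05,-0.1,0],
    [-0.15,-0.3,0],
    [-0.25,-0.5,0],
    [-0.35,-0.7,0],
    [-0.4,-0.8,0],
    [-0.4,-0.8,0],
    [-0.4,-0.8,0],
    [-0.4,-0.8,0],
  ],
  twist=[-0.1,-0.25,-0.4,-0.55,-0.7,-0.85,-1,-1],
  hand=[-1,-1,-1,-1,-1,-1,-1,-1],
  squeeze=10,
)

```text
time: 4.37
tool_pos: [0.5465, -0.0509, 0.2962]
ee_rot: [-179.9, 0.1, 52.4]
contact_force: [-0.4, -0.7, 0.7]
opening: 1.0
gripper_force: 0.0
```

Request:
carry_out(
  slide=[
    [0.03,-0.1,0],
    [0.09,-0.3,0],
    [0.15,-0.5,0],
    [0.21,-0.7,0],
    [0.25,-0.78,0],
    [0.25,-0.78,0],
    [0.25,-0.78,0],
    [0.25,-0.78,0],
  ],
  twist=[-0.1,-0.25,-0.4,-0.55,-0.7,-0.85,-0.99,-0.99],
  hand=[-1,-1,-1,-1,-1,-1,-1,-1],
)

```text
time: 5.03
tool_pos: [0.5006, 0.0161, 0.2966]
ee_rot: [-179.9, -0.0, 96.8]
contact_force: [0.1, -0.1, -0.5]
opening: 1.0
gripper_force: 0.0
```

```bash
python3 - <<'E'
from m import *
s=arm.get_state();w=arm.camera('wrist');c=wcam(s,w)
print(s['time'],s['tool_pos'],s['ee_rot'])
m=col(w['img'])['r'];n,l,st,ce=cv2.connectedComponentsWithStats(m.astype(np.uint8))
for i in range(1,n):
    if st[i,4]>150: print(st[i],ce[i],onz(c,ce[i],.222))
save('6.png',w['img'])
E
```

```text
5.0333 [0.50056238 0.01613531 0.29655018] [-1.79896365e+02 -2.16406394e-02  9.67530019e+01]
[ 245  155   18   97 1501] [253.78214524 201.7721519 ] [0.50061593 0.01365995 0.222     ]
[247 359  33  20 491] [260.46028513 367.13034623] [ 0.52398676 -0.13513301  0.222     ]
```

View pics/6.png

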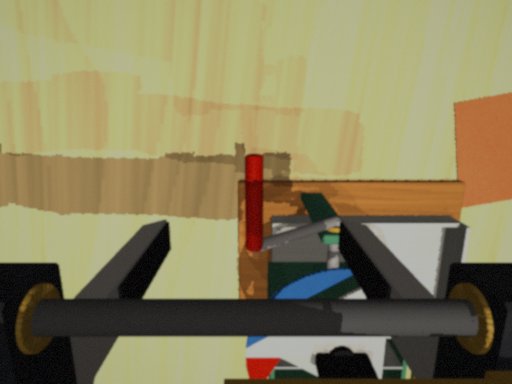

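Request:
carry_out(
  slide=[
    [0,0,0.2],
    [0,0,0.5],
    [0,0,0.8],
    [0,0,0.93],
    [0,0,0.93],
    [0,0,0.93],
    [0,0,0.93],
    [0,0,0.93],
    [0,0,0.93],
    [0,0,0.93],
    [0,0,0.93],
    [0,0,0.93],
  ],
  twist=[0,0,0,0,0,0,0,0,0,0,0,0],
  hand=[-1,-1,-1,1,1,1,1,1,1,1,1,1],
  squeeze=12,
)

```text
time: 6.08
tool_pos: [0.5014, 0.0161, 0.2048]
ee_rot: [180.0, -0.0, 96.7]
contact_force: [-0.3, 0.2, -0.1]
opening: 0.397
gripper_force: 0.0
```

Request:
carry_out(
  slide=[
    [0,0,0],
    [0,0,0],
    [0,0,0],
  ],
  twist=[0,0,0],
  hand=[1,1,1],
)

```text
time: 6.33
tool_pos: [0.5012, 0.0161, 0.2045]
ee_rot: [180.0, -0.0, 96.7]
contact_force: [-0.5, 0.6, 0.5]
opening: 0.186
gripper_force: 0.0
```

Request:
carry_out(
  slide=[
    [0,0,0],
    [0,0,0],
    [0,0.04,-0.05],
    [0,0.08,-0.09],
    [0,0.12,-0.13],
    [0,0.17,-0.17],
    [0,0.22,-0.21],
    [0,0.27,-0.24],
    [0,0.32,-0.27],
    [0,0.38,-0.3],
    [0,0.38,-0.3],
  ],
  twist=[0,0,0,0,0,0,0,0,0,0,0],
  hand=[1,1,1,1,1,1,1,1,1,1,1],
)

```text
time: 7.25
tool_pos: [0.5381, 0.0204, 0.236]
ee_rot: [-179.8, -0.0, 96.7]
contact_force: [-7.0, -1.6, 11.5]
opening: 0.147
gripper_force: 12.0
```

Request:
carry_out(
  slide=[
    [0,0.05,-0.02],
    [0,0.11,-0.04],
    [0,0.17,-0.06],
    [0,0.23,-0.07],
    [0,0.29,-0.08],
    [0,0.35,-0.09],
    [0,0.41,-0.09],
    [0,0.47,-0.085],
    [0,0.53,-0.08],
    [0,0.59,-0.07],
    [0,0.59,-0.07],
  ],
  twist=[0,0,0,0,0,0,0,0,0,0,0],
  hand=[1,1,1,1,1,1,1,1,1,1,1],
)

```text
time: 8.17
tool_pos: [0.5995, 0.0275, 0.2414]
ee_rot: [179.9, 0.0, 96.7]
contact_force: [-0.3, -0.8, 1.9]
opening: 0.144
gripper_force: 12.0
```

Request:
carry_out(
  slide=[
    [0,0.05,0.01],
    [0,0.11,0.03],
    [0,0.17,0.05],
    [0,0.22,0.07],
    [0,0.28,0.1],
    [0,0.33,0.13],
    [0,0.38,0.17],
    [0,0.43,0.2],
    [0,0.475,0.245],
    [0,0.52,0.285],
    [0,0.52,0.285],
  ],
  twist=[0,0,0,0,0,0,0,0,0,0,0],
  hand=[1,1,1,1,1,1,1,1,1,1,1],
)

```text
time: 9.08
tool_pos: [0.6502, 0.0337, 0.2117]
ee_rot: [180.0, 0.0, 96.8]
contact_force: [0.2, -0.6, -4.1]
opening: 0.142
gripper_force: 12.0
```

Request:
carry_out(
  slide=[
    [0,0.04,0.045],
    [0,0.08,0.093],
    [0,0.115,0.14],
    [0,0.147,0.195],
    [0,0.172,0.24],
    [0,0.19,0.275],
    [0,0.2,0.3],
    [0,0.2,0.3],
    [0,0.2,0.3],
    [0,0.2,0.3],
  ],
  twist=[0,0,0,0,0,0,0,0,0,0],
  hand=[1,1,1,1,1,1,1,1,1,1],
  squeeze=20,
)

```text
time: 9.92
tool_pos: [0.6667, 0.0357, 0.1855]
ee_rot: [-179.8, -0.0, 96.7]
contact_force: [-14.5, -2.8, 20.7]
opening: 0.144
gripper_force: 20.0
```

```bash
python3 - <<'E'
from m import *
a=arm.camera('scene');b=arm.camera('side')
save('7.png',np.hstack([cv2.resize(a['img'][180:384,130:370],(400,340)),cv2.resize(b['img'][140:350,210:470],(400,340))]))
E
```

```text
(no output)
```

View pics/7.png

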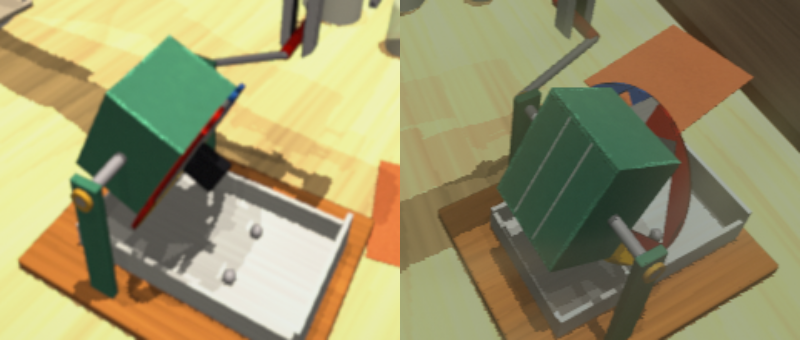

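Both steel balls lie in the tray, at (257,230) and (229,276) in the left half of the picture. The shaker is against its stop and the bead isn't in the tray. Next I release the handle and back off.

Request:
carry_out(
  slide=[
    [0,-0.03,-0.02],
    [0,-0.03,-0.02],
    [0,-0.03,-0.02],
    [0,-0.03,-0.02],
    [0,-0.03,-0.02],
    [0,-0.03,-0.3],
    [0,-0.03,-0.6],
    [0,-0.03,-0.9],
    [0,-0.03,-0.9],
    [0,-0.03,-0.9],
  ],
  twist=[0,0,0,0,0,0,0,0,0,0],
  hand=[-1,-1,-1,-1,-1,-1,-1,-1,-1,-1],
)

```text
time: 10.85
tool_pos: [0.6676, 0.0358, 0.2747]
ee_rot: [179.7, -0.0, 96.8]
contact_force: [0.4, -0.3, -0.1]
opening: 0.814
gripper_force: 0.0
```

```bash
python3 - <<'E'
from m import *
a=arm.camera('scene');b=arm.camera('side')
save('8.png',np.hstack([cv2.resize(a['img'][180:384,130:370],(400,340)),cv2.resize(b['img'][140:350,210:470],(400,340))]))
E
```

```text
(no output)
```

View pics/8.png

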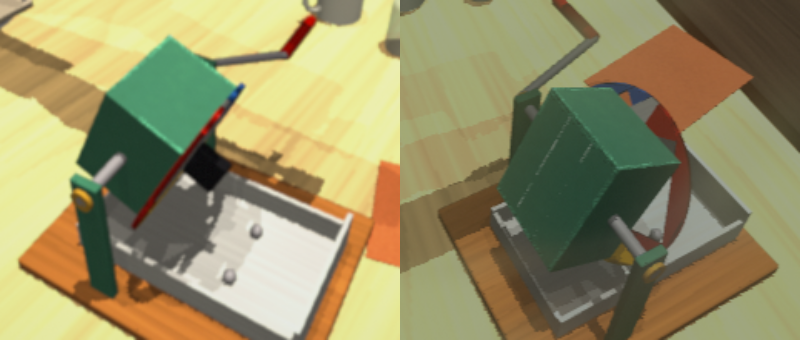

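The shaker is still fully tipped, both balls are at rest in the tray at (257,230) and (229,276), and the gripper is clear of the handle.

```bash
python3 -c "
from workcell import arm
print(arm.finish_job())"
```

```text
the job is handed in; nothing more can be done
None
```

I turned the cap so the medium hole sat over the white-marked side, then tipped the shaker to its stop: both steel balls are in the catch tray and no bead shows in the tray, so it should still be inside; job handed in at about 11 s.

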